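Tip the large angle bracket onto its drilled leg

ROBOT

A 6-joint arm with a two-finger parallel gripper is mounted at the origin on a cart in front of the work surface, level with it; the furniture and walls round the work are solid. World frame = base frame: x ahead of the robot, y to its left, z up, the work surface at z = 0. Lengths are in m, angles in rad, forces in N, time in s.
With the tool pointing down it reaches from about 0.35 to 0.85 m from the base axis. Payload 8.1 kg.
Tool frame: the origin (TCP) lies on the centre line of the jaws, within the pads' length; the fingertips stand robot.tips_ahead ahead of it and the grasp point (between the pads) lies 8 mm behind it (robot.tips_ahead is the distance from the TCP to the fingertips, in m); z points along the fingers, y is the direction in which the jaws open and shut (so a half turn about z gives the same grasp; the last joint's range is limited). The gripper opens to 93 mm and grips with 3 to 60 N. Pads are 15 mm wide; open, the fingers measure 128 mm over their backs; the gripper's body (75 mm by 188 mm) begins 65 mm behind the grasp point.
Start: joints at [-1.199, 0.13, 1.488, -0, 1.523, -0.085], TCP at [0.265, -0.538, 0.23] pointing down, gripper open.
Joint ranges: [-2.96, 2.96], [-0.89, 2.26], [0.02, 2.5], [-1.34, 4.48], [0, 2.73], [-2.66, 2.66]. Speed limits (rad/s): [2.39, 2.39, 2.79, 3.14, 3.14, 3.14].

INTERFACE

Orientations are given as a rotation vector (axis times angle).
In Python, from plant import monitor, eyes, job, robot gives the robot as it stands.
- The arm moves only by the tool servo_tool, never from a script. Its argument "plan" is a list that holds one entry, the list of rows, each a list of 7 numbers: the closure, from -1 (fully open) to 1 (shut), so that 0 is half open, then the shift along the world's x, y, z in mm, then the turn, a rotation vector about the world's x, y, z in rad. In form: [[[hand, dx, dy, dz, ax, ay, az], ...]]. A call has 1 to 12 rows; each row shifts and turns the commanded pose from where the row before left it; what a row does not reach is not made up. A row lasts 1/10 s, in which the tool goes at most 50 mm and 8.59 degrees, less where a joint would pass 70% of its speed; a pose out of reach is approached as far as the arm can. A call with a gripper value outside its range is refused whole. The fingers move at their own pace and stop on an object; "force" is the grip in N (left out, the last holds). Time passes only in rows, so rows that do not move let the fingers close. It gives the time, the measured TCP pose, the force and the opening at its end, in the units of the state.
- monitor.read_state(): the state, without advancing time (a new reading comes with each control period).
- eyes.read_camera(name): name is "scene" or "top" or "wrist"; returns the picture (420x560x3 uint8, red, green, blue); there is no depth.
- eyes.camera_info(name): a dict with "mtx" (3x3 intrinsics, pixels), "R" (3x3) and "t" (3): a world point X has camera coordinates R X + t. Camera axes: x right, y down, z forward; pixel columns grow to the right and rows downward; lengths in m; the calibration is good to about 2 mm. A picture is of the moment at which its call begins: read the wrist's pose just before it. camera_info takes no time and is no camera call; for the wrist camera it gives the pose at the moment of the call.
- job.close_job(): hands the job in, once; it reports no verdict.
The state is a dict: "t": time; "q": joint angles; "dq": joint speeds; "joint_torque": joint torques, N m; "tool_pos": TCP position; "orientation": TCP orientation; "force": force on the tool from outside, world axes, zero at the start; "wrist_torque": the same for the moment, N m; "opening": finger opening in m.
Only numpy, scipy, OpenCV 4.12 (cv2) and the standard library are available. Lean on these libraries where they do the work, as an engineer would, in place of code of your own. Each camera call takes 0.05 s, during which the arm holds its last target. There are 200 camera calls.

TASK

Two L-shaped angle brackets stand on the bench, each with its plain leg flat and its drilled leg upright. Tip the larger one over about its bottom corner, without picking it up off the bench, so that its drilled leg lies flat and its plain leg stands upright ready for marking out; its corner should stay roughly where it is, within about 5 cm. Leave the smaller angle bracket and the little block bracket where they are, and mind the rotary tool and its lead that hang behind the work.

Things in the scene. Friction and masses are not known exactly. Their poses are not given: they have to be found in the camera images.
- big_angle: the larger angle bracket, the one to tip: dark steel L, both legs 80 mm long outside, 50 mm wide, 6 mm thick, 0.36 kg, loose. Origin: on the L's outer corner edge, mid width, at bench height before and after. x axis: along the plain leg away from the corner (level at the start, straight up when done); z: along the drilled leg (up at the start, level when done); y: along the corner edge
- big_drilled_leg (a point): centre of the larger bracket's drilled leg (three holes), the upright one, 40 mm above the bench at the start and 3 mm when done; axes as for the bracket. At the start the leg's top edge is 80 mm up; its outer face looks to the bracket's -x side, where the bench is clear for it to tip onto; its inner face, over the plain leg, looks to +x
- small_angle: the smaller angle bracket, to be left alone: same form and dark steel, legs 50 mm long, 30 mm wide, 5 mm thick, one hole. Origin and axes as for the larger one
- block_bracket: a little drilled aluminium block bracket, 30 x 34 x 40 mm high, with a black screw, to be left alone. Origin: centre of its underside, z up
- hanging_tool (a point): lower end of the black rotary tool that hangs over the bench behind the work; fixed. Its black lead loops down beside and behind it to about 0.28 m above the bench, from 0.2 m left to 0.3 m right of it. Keep the arm clear: nothing of it hangs nearer the robot than 0.6 m, so swing sideways with the arm drawn in
There are look-alikes about, which are no part of the job. What is shaped like the big_angle but red or yellow is not meant.

How it is judged:
By the outcome, as a careful person would: the job done as asked, in the order asked, and still so for the second after the job is handed in, with the robot touching nothing.
It also fails if it takes over 32 s, if anything falls off the work surface, if the arm or the gripper's body presses on something with over 40 N, if the wrist force passes 120 N, or if a joint passes its speed limit or range.

## Working session

There is one attempt and no reset: what is moved stays moved. The work goes in short steps, Python scripts to look and compute and a tool call to move; the robot and the scene stay as the last step left them, time stands still between calls to the robot, and variables do not carry over. Pictures are saved under pics/ and viewed, about 8 in all and at most 12, crops included, and the job is handed in when it is done.

Besides the shell and the picture viewer there is one more tool, called after "Emit:" as name([rows], argument=value, ...), one row to a line, values as JSON. servo_tool: Moves the arm, as the interface text tells. Its arguments: {"type":"object","properties":{"plan":{"type":"array"},"force":{"type":"number"}},"required":["plan"]}

```bash
mkdir -p pics
cat > h.py <<'E'
import numpy as np, cv2
from plant import monitor, eyes, job, robot
def snap(n,f):
    im=eyes.read_camera(n); cv2.imwrite(f'pics/{f}.png',im[:,:,::-1]); return im
def ray(n,u,v,z,info=None):
    c=info or eyes.camera_info(n); R=np.array(c['R']);t=np.array(c['t'])
    d=R.T@np.linalg.solve(np.array(c['mtx']),[u,v,1]); o=-R.T@t
    return o+d*(z-o[2])/d[2]
def proj(n,X):
    c=eyes.camera_info(n); p=np.array(c['mtx'])@(np.array(c['R'])@np.array(X)+np.array(c['t'])); return p[:2]/p[2]
E
python3 - <<'E'
from h import *
snap('scene','s0');snap('top','t0')
a=cv2.imread('pics/s0.png');b=cv2.imread('pics/t0.png')
s=monitor.read_state();print(s,robot.tips_ahead)
for n in('scene','top'):
    c=eyes.camera_info(n);print(n,-np.array(c['R']).T@c['t'],c['mtx'][0])
E
```

```text
{'t': 0.1, 'q': array([-1.19937409e+00,  1.31074808e-01,  1.48914350e+00, -1.23614143e-05,
        1.52302021e+00, -8.53772970e-02]), 'dq': array([ 0.00036749, -0.00103462, -0.00170063, -0.00089742,  0.00060693,
       -0.00140368]), 'joint_torque': array([ 9.20341699e-04, -5.61340749e+01, -4.93095481e+01,  7.69363507e-02,
        2.91003613e-02, -3.66753045e-05]), 'tool_pos': array([ 0.26449626, -0.53800841,  0.22871358]), 'orientation': array([-3.05842011e+00, -7.10949165e-01,  3.87494880e-04]), 'force': array([-0.0566812 ,  0.85008835,  0.81716172]), 'wrist_torque': array([-0.00168497, -0.07104235,  0.03309849]), 'opening': 0.09313148006000291} 0.011
scene [-0.31863746 -0.91599459  0.89401683] [464.27781769   0.         285.41132225]
top [0.20118588 0.10251177 1.59703372] [461.97941714   0.         275.76719298]
```

View pics/s0.png

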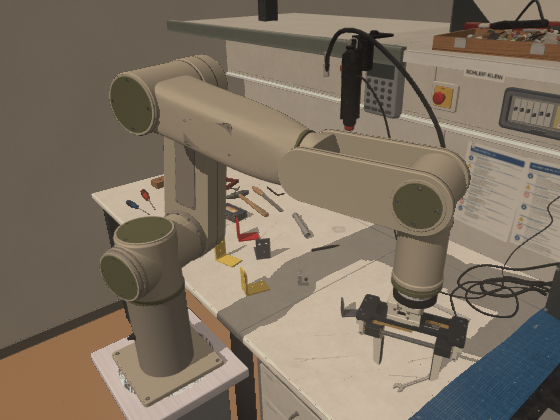

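View pics/t0.png

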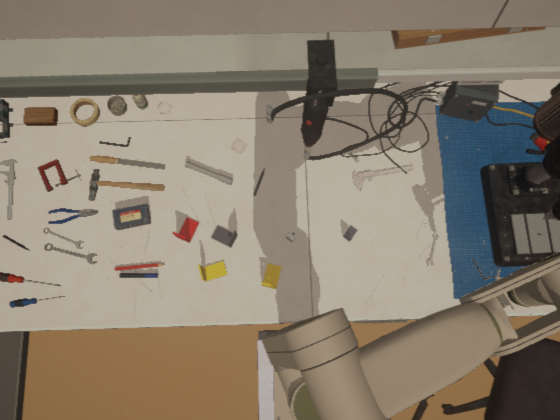

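The dark L at top (225,236) / scene (262,248) looks like the big one. The dark L at top (350,233) / scene (347,307) looks like the small one. The red (187,230) and yellow (213,271), (272,275) are look-alikes, and the block is at (291,236). I'll enlarge both views to confirm.

Run:
```python
from h import *
b=cv2.imread('pics/t0.png');a=cv2.imread('pics/s0.png')
A=cv2.resize(a[205:305,200:300],(400,400),interpolation=cv2.INTER_CUBIC)
B=cv2.resize(b[205:295,165:255],(400,400),interpolation=cv2.INTER_CUBIC)
cv2.imwrite('pics/c0.png',np.hstack([A,B]))
for p in [(225,236),(350,233),(291,236),(187,230),(213,271),(272,275)]: print(p,ray('top',*p,0))
g=cv2.cvtColor(b,cv2.COLOR_BGR2HSV)
m=((g[...,2]<110)&(g[...,1]<80)).astype('uint8')
m[:222]=0;m[250:]=0;m[:,:208]=0;m[:,370:]=0
cs,_=cv2.findContours(m,0,1)
for c in cs:
    if cv2.contourArea(c)>20: print(cv2.contourArea(c),cv2.boxPoints(cv2.minAreaRect(c)).round(1).tolist())
```

```text
(225, 236) [0.50609402 0.26166758 0.        ]
(350, 233) [ 0.50442171 -0.17836286  0.        ]
(291, 236) [0.49954996 0.02989627 0.        ]
(187, 230) [0.53135067 0.39520665 0.        ]
(213, 271) [0.38438605 0.30364299 0.        ]
(272, 275) [0.36475654 0.10043698 0.        ]
79.0 [[343.0, 236.60000610351562], [349.6000061035156, 225.60000610351562], [356.1000061035156, 229.5], [349.5, 240.5]]
269.5 [[211.39999389648438, 237.1999969482422], [218.60000610351562, 222.8000030517578], [237.8000030517578, 232.39999389648438], [230.60000610351562, 246.8000030517578]]
```

View pics/c0.png

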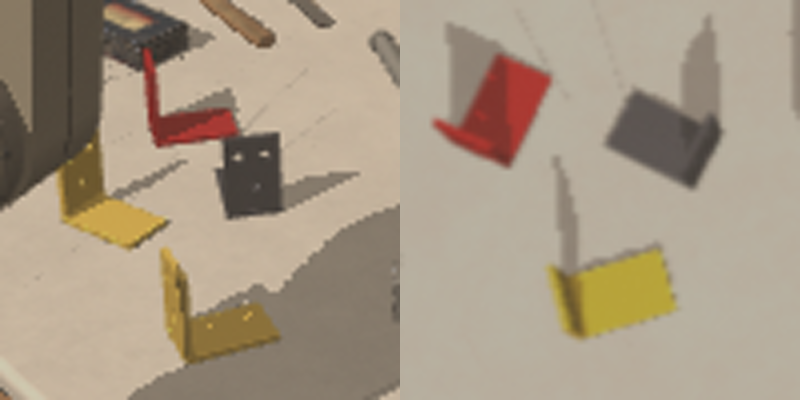

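The crop confirms the dark L with three holes at top (225,236): plain leg to the upper left, drilled leg upright on the right, its outer face toward -y and slightly -x. Next I'll measure its corner in both views.

Run:
```python
from h import *
print('scene base',[ray('scene',*p,0).round(4) for p in[(257.25,259.25),(270.5,257)]])
print('scene top',[ray('scene',*p,.08).round(4) for p in[(255.5,240),(269.5,238.25)]])
print('top base R',[ray('top',*p,0).round(4) for p in[(237.2,234),(231,247)]])
print('top plain end',[ray('top',*p,.006).round(4) for p in[(211.4,237.2),(218.3,224.5)]])
from scipy.spatial.transform import Rotation as Ro
s=monitor.read_state();print(Ro.from_rotvec(s['orientation']).as_matrix().round(3))
```

```text
scene base [array([0.4678, 0.2428, 0.    ]), array([0.5126, 0.224 , 0.    ])]
scene top [array([0.4649, 0.2431, 0.08  ]), array([0.5092, 0.2211, 0.08  ])]
top base R [array([0.512 , 0.2188, 0.    ]), array([0.4664, 0.2409, 0.    ])]
top plain end [array([0.502 , 0.3086, 0.006 ]), array([0.5468, 0.2844, 0.006 ])]
[[ 0.897  0.441 -0.001]
 [ 0.441 -0.897  0.002]
 [ 0.    -0.002 -1.   ]]
```

Both views agree: the corner mid is ≈ (0.4895, 0.2315), the width ≈ 49 mm and the plain leg points along ≈ (0.44, 0.90). The tool swings in on the near side, turning +128° so that the jaws open along that direction.

Emit:
servo_tool([
  [[-0.2,12.6,42.9,0,0,0,0.124],[-0.2,12.6,42.9,0,0,0,0.124],[-0.2,12.6,42.9,0,0,0,0.124],[-0.2,12.6,42.9,0,0,0,0.124],[-0.2,12.6,42.9,0,0,0,0.124],[-0.2,12.6,42.9,0,0,0,0.124],[-0.2,12.6,42.9,0,0,0,0.124],[-0.2,12.6,42.9,0,0,0,0.124],[-0.2,12.6,42.9,0,0,0,0.124],[-0.2,12.6,42.9,0,0,0,0.124],[-0.2,12.6,42.9,0,0,0,0.124],[-0.2,12.6,42.9,0,0,0,0.124]],
])

```text
t: 1.3
tool_pos: [0.4158, -0.0218, 0.2295]
orientation: [1.763, 2.6, 0.0]
force: [0.4, -0.2, -0.4]
opening: 0.056
```

Emit:
servo_tool([
  [[0.1,12.6,42.9,0,0,0,0.124],[0.1,12.6,42.9,0,0,0,0.124],[0.1,12.6,42.9,0,0,0,0.124],[0.1,12.6,42.9,0,0,0,0.124],[0.1,12.6,42.9,0,0,0,0.124],[0.1,12.6,42.9,0,0,0,0.124],[0.1,0,0,0,0,0,0],[0.1,0,0,0,0,0,0],[0.1,0,0,0,0,0,0]],
])

```text
t: 2.2
tool_pos: [0.4912, 0.233, 0.2293]
orientation: [-0.707, -3.06, 0.001]
force: [0.2, 0.8, -0.9]
opening: 0.042
```

Run:
```python
from h import *
from scipy.spatial.transform import Rotation as Ro
s=monitor.read_state();print(s['t'],s['tool_pos'],s['opening'],s['q'].round(2),Ro.from_rotvec(s['orientation']).as_matrix()[:,1].round(3),s['force'])
snap('wrist','w1')
for X in [(.512,.2205,0),(.467,.2415,0),(.512,.2205,.08),(.467,.2415,.08),(.4895,.2315,0)]: print(X,proj('wrist',X).round())
```

```text
2.2 [0.49118487 0.23297028 0.22931325] 0.04197223430780336 [ 0.35 -0.02  1.65 -0.    1.52 -0.77] [ 0.439  0.899 -0.001] [ 0.17801819  0.7546334  -0.85195522]
(0.512, 0.2205, 0) [278. 201.]
(0.467, 0.2415, 0) [277. 158.]
(0.512, 0.2205, 0.08) [278. 223.]
(0.467, 0.2415, 0.08) [277. 171.]
(0.4895, 0.2315, 0) [278. 179.]
```

View pics/w1.png

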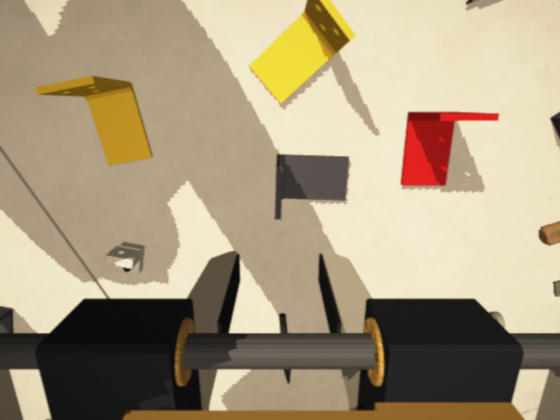

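In the wrist view the upright leg's top runs down column ~278, rows 155 to 219, where I projected it to be (277–278, 171 to 223). The plain leg lies to the right and the leg is square to the jaws. I'll descend astride the leg's top edge and narrow the jaws to about 25 mm without touching.

Emit:
servo_tool([
  [[0.1,0,0,-40,0,0,0],[0.1,0,0,-40,0,0,0],[0.1,0,0,-35,0,0,0],[0.1,0,0,-20,0,0,0],[0.1,0,0,-15,0,0,0],[0.46,0,0,0,0,0,0],[0.46,0,0,0,0,0,0],[0.46,0,0,0,0,0,0],[0.46,0,0,0,0,0,0]],
])

```text
t: 3.15
tool_pos: [0.4926, 0.2341, 0.0813]
orientation: [0.705, 3.059, 0.002]
force: [0.4, -1.2, -0.8]
opening: 0.0252
```

Run:
```python
from h import *
s=monitor.read_state();p=s['tool_pos'];u=-np.array([.437,.90]);C=np.array([.4895,.2315]);g=s['opening']
print(s['t'],p,g,'sp',(p[:2]-C)@u-g/2)
g=.026
for th,r in [(0,66),(10,64),(20,62),(30,60),(38,57.5),(45,55)]:
    a=np.radians(th);sp=r*np.sin(a)-6*np.cos(a);z=r*np.cos(a)+6*np.sin(a)
    c=C+u*(sp/1000+g/2); print(th,'sp',round(sp,1),'gapneed',round(80*np.sin(a)-sp,1),'d mm',((c-p[:2])*1000).round(1),round(z+11-p[2]*1000,1))
```

```text
3.15 [0.49260916 0.23406913 0.08133581] 0.025157016666493472 sp -0.016249433029596378
0 sp -6.0 gapneed 6.0 d mm [-6.2 -8.9] -4.3
10 sp 5.2 gapneed 8.7 d mm [-11.1 -19. ] -6.3
20 sp 15.6 gapneed 11.8 d mm [-15.6 -28.3] -10.0
30 sp 24.8 gapneed 15.2 d mm [-19.6 -36.6] -15.4
38 sp 30.7 gapneed 18.6 d mm [-22.2 -41.9] -21.3
45 sp 34.6 gapneed 21.9 d mm [-23.9 -45.5] -27.2
```

Now the push to about 20°, slowly, and then a check.

Emit:
servo_tool([
  [[0.46,-2,-4,-1,0,0,0],[0.46,-2,-4,-1,0,0,0],[0.46,-2,-3.5,-1,0,0,0],[0.46,-2,-3.5,-1,0,0,0],[0.46,-2,-3.5,-1,0,0,0],[0.46,-2,-3.5,-1.5,0,0,0],[0.46,-2,-3.5,-1.5,0,0,0],[0.46,-2,-3.5,-2,0,0,0],[0.46,0,0,0,0,0,0]],
])

```text
t: 4.05
tool_pos: [0.4749, 0.2041, 0.0691]
orientation: [-0.706, -3.06, 0.001]
force: [0.1, 0.9, -0.5]
opening: 0.0253
```

Run:
```python
from h import *
s=monitor.read_state();print(s['t'],s['tool_pos'],s['opening'],s['force'])
a=snap('scene','s2')[:,:,::-1]
cv2.imwrite('pics/s2c.png',cv2.resize(a[190:310,190:350],(800,600),interpolation=cv2.INTER_CUBIC))
print(proj('scene',(.467,.2415,0)),proj('scene',(.512,.2205,0)))
```

```text
4.05 [0.47486081 0.20412249 0.06908083] 0.02525258005561787 [ 0.07695823  0.89952607 -0.49994859]
[257.28350881 259.47267158] [270.9570931  257.47148926]
```

View pics/s2c.png

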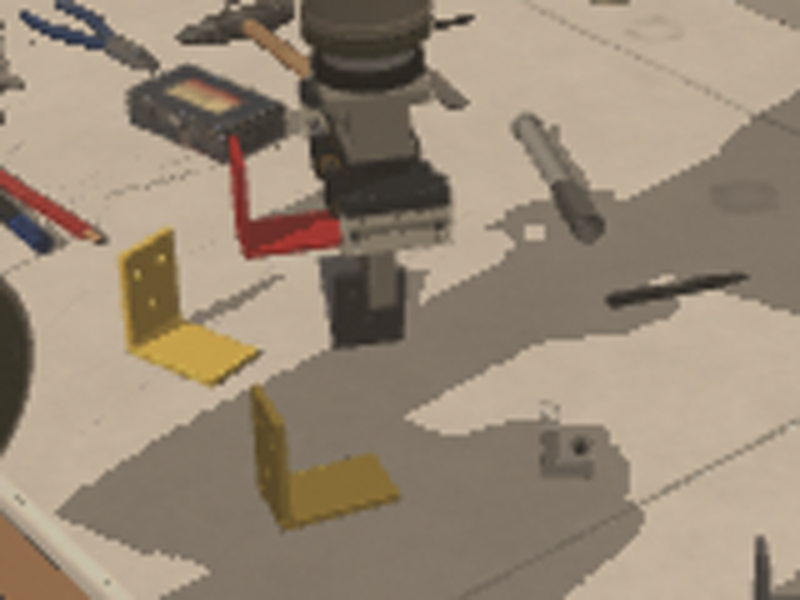

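The drilled leg's bottom corners sit at crop (335,347) and (403,338), i.e. full-frame (257,259.4) and (270.6,257.6). That matches the start, so it is pivoting without sliding. On past the balance point, where the outer finger takes it.

Emit:
servo_tool([
  [[0.46,-1.2,-2.5,-1.5,0,0,0],[0.46,-1.2,-2.5,-1.5,0,0,0],[0.46,-1.2,-2.5,-2,0,0,0],[0.46,-1.1,-2.3,-2.5,0,0,0],[0.46,-1,-2.2,-2.5,0,0,0],[0.46,-1,-2,-3,0,0,0],[0.46,-1,-2,-3,0,0,0],[0.46,-0.8,-1.6,-3,0,0,0],[0.46,0,0,0,0,0,0],[0.46,0,0,0,0,0,0]],
])

```text
t: 5.1
tool_pos: [0.4669, 0.1871, 0.0505]
orientation: [-0.705, -3.061, 0.0]
force: [0.3, -0.5, -0.6]
opening: 0.0252
```

Run:
```python
from h import *
s=monitor.read_state();u=-np.array([.437,.90]);C=np.array([.4895,.2315])
print(s['t'],s['tool_pos'],s['opening'],s['force'],'s',(s['tool_pos'][:2]-C)@u)
a=snap('scene','s3')[:,:,::-1]
cv2.imwrite('pics/s3c.png',cv2.resize(a[220:290,225:305],(800,700)[:1]+(600,),interpolation=cv2.INTER_CUBIC))
```

```text
5.1 [0.46686926 0.18707618 0.05050853] 0.02516803274678893 [ 0.33798353 -0.53601377 -0.63541828] s 0.04987106886891348
```

View pics/s3c.png

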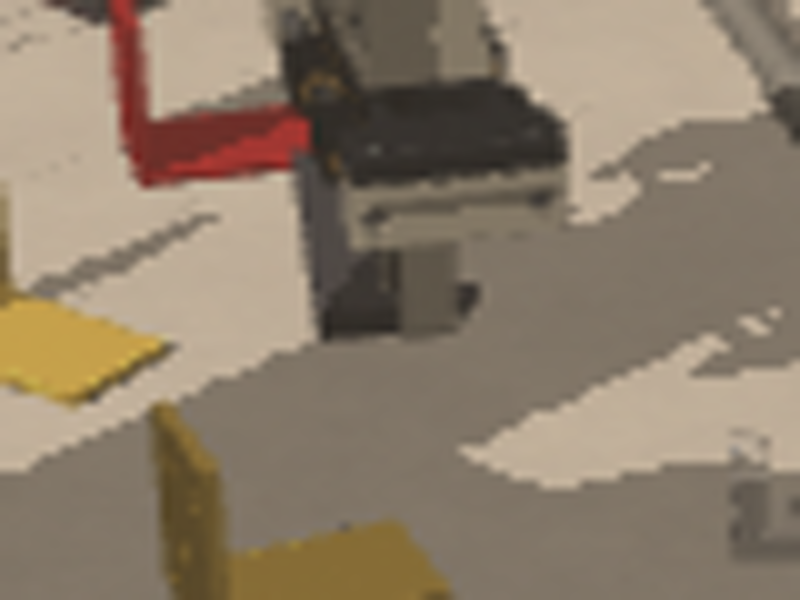

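Corner at crop (322,338) = full-frame (257.2,259.4), still unmoved, with the bracket at about 50°. Now I'll ease the leg down on the outer finger.

Emit:
servo_tool([
  [[0.46,-1.1,-2.3,-1.5,0,0,0],[0.46,-1.1,-2.3,-1.5,0,0,0],[0.46,-1.1,-2.3,-2,0,0,0],[0.46,-1,-2,-3,0,0,0],[0.46,-0.7,-1.4,-2.5,0,0,0],[0.46,-0.5,-1,-2,0,0,0],[0.36,0.7,1.5,-0.5,0,0,0],[0.25,1,2.2,-0.5,0,0,0],[0.14,1,2,-2,0,0,0],[0.08,0.5,1,-2,0,0,0],[0.03,0,0,-2,0,0,0],[0.03,0,0,-2,0,0,0]],
])

```text
t: 6.35
tool_pos: [0.4646, 0.1827, 0.0289]
orientation: [-0.705, -3.061, -0.0]
force: [-0.4, -2.0, -0.2]
opening: 0.045
```

Emit:
servo_tool([
  [[0.03,-0.1,-0.2,-2,0,0,0],[0.03,-0.1,-0.2,-2,0,0,0],[0.03,0,0,-1,0,0,0],[0.03,-1,-2,0,0,0,0],[0.03,-1,-2,0,0,0,0],[0.03,-1,-2,0,0,0,0],[0.03,-1,-2,0,0,0,0],[0.03,-1,-2,0,0,0,0],[0.03,0,0,0,0,0,0]],
])

```text
t: 7.25
tool_pos: [0.4593, 0.1719, 0.0242]
orientation: [-0.706, -3.061, 0.0]
force: [0.8, -0.1, 1.1]
opening: 0.045
```

Run:
```python
from h import *
s=monitor.read_state();u=-np.array([.437,.90]);C=np.array([.4895,.2315])
print(s['t'],s['tool_pos'],s['opening'],s['force'],'s',(s['tool_pos'][:2]-C)@u)
a=snap('scene','s4')[:,:,::-1]
cv2.imwrite('pics/s4c.png',cv2.resize(a[220:290,225:305],(800,600),interpolation=cv2.INTER_CUBIC))
```

```text
7.25 [0.45932156 0.17186018 0.02415277] 0.04501456385261089 [ 0.75466978 -0.06680021  1.10656193] s 0.06686381887568983
```

View pics/s4c.png

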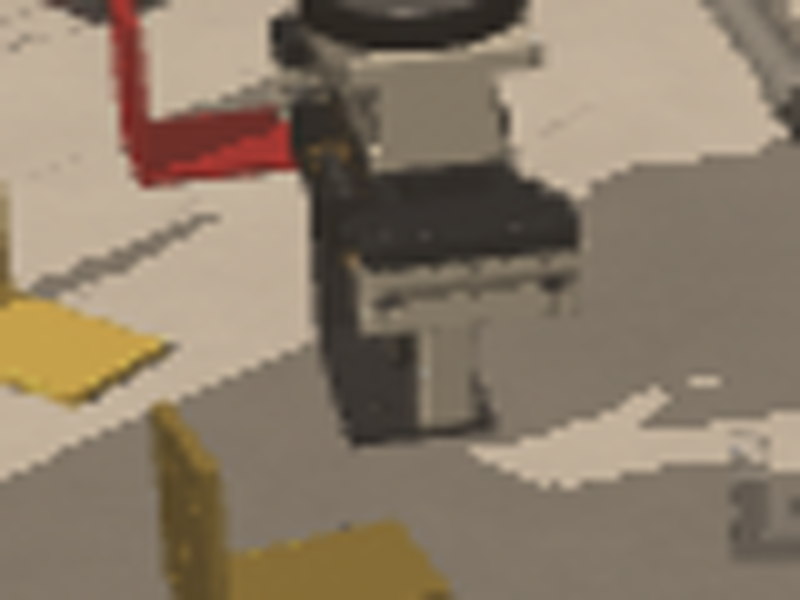

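The drilled leg lies flat, its end edge at crop (350,440)–(493,425), with the plain leg up behind it. I'll lift straight up, then draw the arm aside.

Emit:
servo_tool([
  [[0.03,0,0,5,0,0,0],[0.03,0,0,10,0,0,0],[0.03,0,0,20,0,0,0],[0.03,0,0,35,0,0,0],[0.03,0,0,40,0,0,0],[0.03,0,0,40,0,0,0],[0.03,0,0,40,0,0,0],[0.03,0,-40,0,0,0,0],[0.03,0,-40,0,0,0,0],[0.03,0,-40,0,0,0,0],[0.03,0,-40,0,0,0,0],[0.03,0,-40,0,0,0,0]],
])

```text
t: 8.5
tool_pos: [0.4594, -0.0293, 0.2154]
orientation: [0.704, 3.06, 0.0]
force: [0.7, -0.4, -0.0]
opening: 0.0447
```

Emit:
servo_tool([
  [[0.03,0,-40,0,0,0,0],[0.03,0,-40,0,0,0,0],[0.03,0,-40,0,0,0,0],[0.03,0,-40,0,0,0,0],[0.03,0,-40,0,0,0,0],[0.03,0,-40,0,0,0,0],[0.03,0,0,0,0,0,0],[0.03,0,0,0,0,0,0]],
])

```text
t: 9.3
tool_pos: [0.4593, -0.2684, 0.2147]
orientation: [0.708, 3.061, 0.0]
force: [0.1, 0.1, 0.6]
opening: 0.0449
```

Run:
```python
from h import *
s=monitor.read_state();print(s['t'],s['tool_pos'],s['force'])
a=snap('scene','s5')[:,:,::-1];b=snap('top','t5')[:,:,::-1]
f=lambda i:cv2.resize(i,(400,400),interpolation=cv2.INTER_CUBIC)
cv2.imwrite('pics/f5.png',np.hstack([f(a[220:300,230:310]),f(b[205:305,200:300])]))
b0=cv2.imread('pics/t0.png');a0=cv2.imread('pics/s0.png')
def g(im,x0,x1,y0,y1):
    h=cv2.cvtColor(im,cv2.COLOR_BGR2HSV);m=np.zeros(h.shape[:2],'uint8')
    m[y0:y1,x0:x1]=((h[...,2]<110)&(h[...,1]<80))[y0:y1,x0:x1]
    cs,_=cv2.findContours(m,0,1);c=max(cs,key=cv2.contourArea,default=None)
    return None if c is None else (cv2.contourArea(c),cv2.boxPoints(cv2.minAreaRect(c)).round(1).tolist())
print('big',g(b,205,270,220,262));print('small',g(b0,338,362,222,245),g(b,338,362,222,245))
```

```text
9.3 [ 0.45928964 -0.26844174  0.21470232] [0.10398783 0.06722835 0.63252757]
big (331.5, [[227.10000610351562, 244.1999969482422], [235.8000030517578, 230.8000030517578], [258.20001220703125, 245.39999389648438], [249.5, 258.79998779296875]])
small (79.0, [[343.0, 236.60000610351562], [349.6000061035156, 225.60000610351562], [356.1000061035156, 229.5], [349.5, 240.5]]) (77.5, [[343.0, 236.5], [349.79998779296875, 225.60000610351562], [356.0, 229.5], [349.20001220703125, 240.3000030517578]])
```

View pics/f5.png

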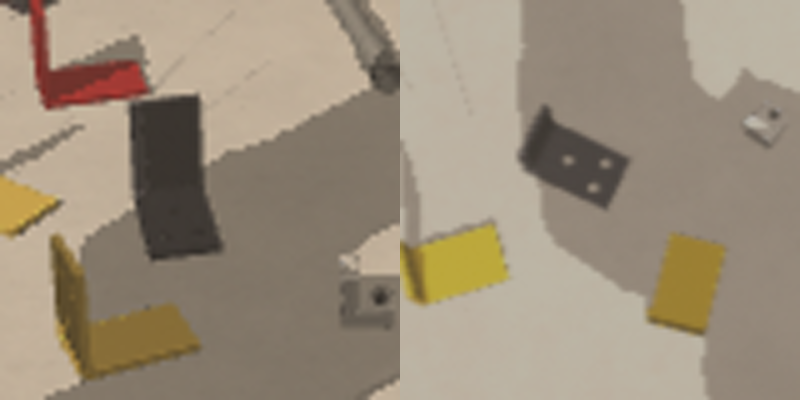

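The drilled leg (three holes visible, top crop (550–630,140–205)) lies flat and the plain leg stands at its far end. One last numeric check of the corner and the block, then I hand in.

Run:
```python
from h import *
e=[ray('top',*p,.003)[:2] for p in[(257.3,244.6),(251.8,256.8)]]
m=np.mean(e,0);print('leg end mid',m.round(3),'corner',(m+.08*np.array([.437,.9])).round(3),'was .4895 .2315')
f=lambda n:cv2.imread(f'pics/{n}.png')[225:248,280:302]
o=lambda n:cv2.imread(f'pics/{n}.png')[220:290,205:290]
print('block shift px',cv2.phaseCorrelate(*[np.float32(cv2.cvtColor(f(n),6)) for n in('t0','t5')]))
job.close_job()
```

```text
leg end mid [0.451 0.159] corner [0.486 0.231] was .4895 .2315
block shift px ((-0.8488775332912564, 0.18199869800019464), 0.6141121946275234)
the job is handed in; nothing more can be done
```

I tipped the larger dark bracket over its bottom corner without gripping it. One finger pushed the top of the drilled leg past balance, and the other eased it down. I then lifted the arm clear and handed the job in; the last clock reading before hand-in was about 9.3 s.

- **Larger bracket:** in the final pictures the drilled leg lies flat with its three holes up, and the plain leg stands upright. The corner measures (0.486, 0.231) against (0.4895, 0.2315) before, so it moved about 4 mm, which is close to the measuring error.
- **Forces:** the tool readings between moves stayed at about 2 N or less, and the arm touches nothing now.
- **Smaller bracket:** its outline is unchanged to within 0.3 px.
- **Block bracket:** one check did not come out clean. An image comparison gave a shift of about 0.8 px (about 3 mm), with only moderate confidence. I think this comes from the arm's changed shadow, because by my positions the fingers stayed about 8 cm or more from the block while low. I did not test it further.

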